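# Ready the lock key and hold a bracket flush on the tilted table

### The job

Stand the red T-key upright in the square recess of the tilting table's black lock knob, right down to the bottom, and let go of it, so that it is ready for me to turn. Then pick up the blue bracket by its rib and hold it flush on the sloped steel face, square inside the white outline, pressing it against the face with about 10 N, never hard; finish while still gripping and pressing it, because I will fasten it while you hold. Do not shift the table's tilt, and leave everything else on the bench where it is.

Things in the scene. Friction and masses are not known exactly. Their poses are not given: they have to be found in the camera images.
- fixture: Green tilting table, fixed to the bench. Base plate 220 (x) x 340 (y) x 12 high; origin at the centre of its underside, z up. The steel stage plate is hinged over its -y half; a gear housing 130 x 75, top 70 above the bench, with the lock knob on it, stands on its +y half. A thin cross shaft joins the two.
- stage: Dark steel stage plate 150 x 130 x 14, the sloped face, stiffly hinged along its lower edge, which is the one nearer the robot. Its slope differs each time, between about 10 and 30 degrees, and stays where it is under a push of 30 N. Origin on the hinge axis, 50 above the bench; x points up the slope, y along the hinge, z square out of the face.
- stage_face (a point): Centre of the sloped upper face of the stage, at the centre of the white outline (98 x 78). Same axes as the stage: x up the slope, z square out of the face. 75 up the slope from the hinge axis and 12 out from it.
- knob_recess (a point): Centre of the floor of the square recess in the top of the black round lock knob (48 diameter, top face 100 above the bench). The recess is 14 x 14 with a 1.5 chamfer, 22 deep, opens upward; this point is 78 above the bench. x and y lie along the recess's sides and z is up. The knob is captive: it cannot lift off but turns about its upright axis with light friction (0.08 N m), and starts turned by up to 40 degrees either way.
- holder: Grey block 60 x 60 x 45 high on a 90 x 90 x 4 foot, fixed, with a 16 x 16 square pocket 30 deep in its top, in which the T-key stands at the start. Origin at the centre of its underside.
- key: T-shaped steel key, 110 long, 0.15 kg, standing upright. Origin at the centre of the bottom end of its tip; z points up the shank. Square tip 12 x 12 x 26 long, then a round shank 14 diameter; on top a red cross bar 66 long (x) x 14 wide (y) x 16 high, its middle 102 above the origin; the bar's x and y lie along the tip's sides. Starts with its tip 15 above the bench in the holder.
- bracket: Blue-painted aluminium T-bracket, about 0.22 kg (0.18 to 0.27), lying on the bench on its base plate. Base plate 90 (x) x 70 (y) x 8, with an upright rib 60 long (x) x 12 thick (y) on its middle, the rib's top 50 above the underside. Origin at the centre of the underside; z out of the plate along the rib. On the stage its underside lies on the face, its x along the slope (either way round), its centre over the centre of the face.
- wrench: Bystander, to be left alone: flat open wrench lying on the bench (mm); origin at its underside.
- screwdriver: Bystander, to be left alone: screwdriver lying on the bench (mm); origin at its underside.
- blank: Bystander, to be left alone: steel round bar blank, 36 diameter, 40 high, standing (mm); origin at its underside.
- jar: Bystander, to be left alone: amber glass jar, 60 diameter, 70 high (mm); origin at its underside.
- spray_can: Bystander, to be left alone: spray can, 60 diameter, 170 high (mm); origin at its underside.
- oil_bottle: Bystander, to be left alone: white oil bottle, 60 diameter, 160 high (mm); origin at its underside.
There are look-alikes about, which are no part of the job. What is shaped like the key but green is not meant. Of the things that look like the bracket, the larger one is meant.

How it is judged (in metres and radians):
On the way, in this order (a step that is already met when the one before it is completed fails the run):
1. the T-key stands at the bottom of the knob's recess, released (z of key in the frame of knob_recess between -0.004 and 0.006 m and horizontal distance between key and knob_recess below 0.006 m and angle between key's own z axis and vertical below 0.15 rad and contact force between the fingers and key below 0.1 N), for 0.2 s.
2. the bracket is lifted clear of the bench in the gripper (height (world z) of bracket above 0.04 m and contact force between the fingers and bracket above 1 N), for 0.1 s.
At the end, for the whole second after the job is handed in: Key released in the recess (tip within 6 mm of its floor centre, tilt under 0.15 rad). Bracket gripped over 2 N, pressed on the stage with 5 to 30 N, flush within 0.04 rad and 3 mm, within 12 mm of the face centre along x and y, square within 0.12 rad, still (z of key in the frame of knob_recess between -0.004 and 0.006 m and horizontal distance between key and knob_recess below 0.006 m and angle between key's own z axis and vertical below 0.15 rad and contact force between the fingers and key below 0.2 N and angle between the z axis of bracket and the z axis of stage_face, either way round below 0.04 rad and angle between bracket's own z axis and vertical below 0.8 rad and angle between the x axis of bracket and the x axis of stage_face, either way round below 0.12 rad and z of bracket in the frame of stage_face between -0.003 and 0.003 m and x of bracket in the frame of stage_face between -0.012 and 0.012 m and y of bracket in the frame of stage_face between -0.012 and 0.012 m and contact force between bracket and stage between 5 and 30 N and contact force between the fingers and bracket above 2 N and linear speed of bracket below 0.02 m/s); the arm keeps its last pose, push and grip.
It fails at once if the stage is shoved to another tilt (distance of stage_face from where it was at the start of the episode above 0.006 m).
It fails at once if the bracket is pressed hard on the stage (over 45 N) (contact force between bracket and stage above 45 N).
It fails at once if something else on the bench is moved more than 30 mm (distance of any of wrench, screwdriver, blank, jar, spray_can, oil_bottle from where it was at the start of the episode above 0.03 m).
It also fails if it takes over 72 s, if anything falls off the work surface, if the arm or the gripper's body presses on something with over 40 N, if the wrist force passes 120 N, or if a joint passes its speed limit or range.

### The arm

A 7-joint arm with a two-finger parallel gripper is mounted at the origin on the work surface. World frame = base frame: x ahead of the robot, y to its left, z up, the work surface at z = 0. Lengths are in m, angles in degrees, forces in N, time in s.
With the tool pointing down it reaches from about 0.425 to 0.875 m from the base axis. Payload 8.4 kg.
Tool frame: the origin (TCP) lies midway between the tips of the shut fingers; the grasp point (between the pads) lies arm.grip_depth behind it (arm.grip_depth is the distance from the TCP to the grasp point, in m); z points along the fingers, y is the direction in which the jaws open and shut (so a half turn about z gives the same grasp; the last joint's range is limited). The gripper opens to 87 mm and grips with 3 to 60 N. Pads are 19 mm wide; open, the fingers measure 117 mm over their backs; the gripper's body (75 mm by 190 mm) begins 51 mm behind the grasp point.
Start: joints at [-80.97, 19.091, 2.286, 83.961, -0.768, 76.965, -3.352], TCP at [0.165, 0.629, 0.223] pointing down, gripper open.
Joint ranges: [-147.57, 147.57], [-21.85, 119.76], [-74.77, 79.35], [14.55, 137.4], [-85.83, 265.84], [4.83, 119.75], [-152.11, 152.11]. Speed limits (degrees/s): [127.2, 127.2, 159.86, 159.86, 180, 180, 180].

### API

Orientations are given as a 3x3 rotation matrix whose columns are the frame's x, y, z axes.
In Python, from workcell import arm gives the robot as it stands. Calls block until the motion is done:
- arm.move_pose(position, orientation): joint-space move of the TCP to a pose.
- arm.movel(position, speed=0.15, rotation=None): straight line of the TCP; rotation=None keeps the orientation; speed is the mean speed in m/s.
- arm.movej(angles): joint-space move.
- arm.grip(opening, force=None): finger opening in m; force is the grip in N (None keeps the last); returns when the fingers have stopped.
- arm.sleep(seconds).
- arm.solve_ik(position, orientation): joint angles nearest the present ones, or None.
- arm.read_state(): the state.
- arm.read_camera(name): name is "scene" or "top"; returns a dict with "color" (400x640x3 uint8, red, green, blue), "fov_y" (degrees; the focal length in pixels is half the picture's height over the tangent of half this angle, whatever the lens; pixels are square), "cx", "cy" (the principal point, pixels), "k1" (the pictures are not rectified: a ray, as slopes to the right and down, at radius r is drawn at 1 + k1 r^2 times it, then the intrinsics apply), "R" (3x3) and "t" (3): a world point X has camera coordinates R X + t. Camera axes: x right, y down, z forward; pixel columns grow to the right and rows downward; lengths in m; the calibration is good to about 2 mm. A picture is of the moment at which its call begins. There is no depth.
A pose or a line that the arm cannot do raises arm.PlanningError and nothing moves.
- arm.job_done(): hands the job in, once; it reports no verdict.
Trained networks look in the newest picture that a camera, given by its name, has taken for a name from the list of things; names that differ only in an ending like _2 or _b are one class to them, and where a whole thing is asked for, a point or a joint stands for the part that bears it (a point fixed in the world has none). Each returns a list of dicts, best first, with "score" (0 to 1); they miss things now and then, are a little off and sometimes report something else, mostly with a low value. They report only what shows in the picture. A call takes as long as a camera call. They do not tell look-alikes from the thing itself.
- arm.outline_of(camera, query): "region" (400x640 bool, what is visible of it) and "uv" ([column, row] in pixels, amid what is visible of it).
The state is a dict: "clock": time; "joints": joint angles; "dq": joint speeds; "tau": joint torques, N m; "position": TCP position; "tcp_rot": TCP orientation; "ft_force": force on the tool from outside, world axes, zero at the start; "torque": the same for the moment, N m; "opening": finger opening in m.
Only numpy, scipy, OpenCV 4.12 (cv2) and the standard library are available. Lean on these libraries where they do the work, as an engineer would, in place of code of your own. Each camera call takes 0.05 s, during which the arm holds its last target. There are 200 camera calls.

## Working session

There is one attempt and no reset: what is moved stays moved. The work goes in short steps, each a Python script; the robot and the scene stay as the last script left them, time stands still between calls to the robot, and variables do not carry over. Pictures are saved under pics/ and viewed, about 8 in all and at most 12, crops included, and the job is handed in when it is done.

```bash
mkdir -p pics; ls; python3 - <<'E'
from workcell import arm
import cv2,numpy as np
for c in("scene","top"):
    d=arm.read_camera(c); cv2.imwrite(f"pics/{c}0.png",d["color"][...,::-1])
    print(c,d["fov_y"],d["cx"],d["cy"],d["k1"],(-d["R"].T@d["t"]).round(3),d["R"].round(3).tolist())
    for q in("key","bracket","knob_recess","stage","holder","fixture"):
        for r in arm.outline_of(c,q): print(q,round(r["score"],2),np.round(r["uv"],1),r["region"].sum())
print(arm.read_state()); print(arm.grip_depth)
E
```

```text
pics
scene 57.3116510938684 327.06362463777356 202.07735675900634 -0.0601258105965333 [0.802 0.489 0.845] [[-0.884, 0.468, -0.003], [0.382, 0.719, -0.581], [-0.27, -0.515, -0.814]]
key 0.68 [468.3 266.7] 345
key 0.63 [432.9 293.5] 290
key 0.6 [495.  321.5] 340
bracket 0.83 [291.  125.8] 515
bracket 0.6 [304.  148.3] 274
knob_recess 0.81 [315.  255.2] 441
knob_recess 0.29 [221.1 135.1] 1135
knob_recess 0.27 [361.  200.4] 473
stage 0.72 [283.2 190.4] 2738
holder 0.7 [423.5 313.3] 1309
fixture 0.72 [301.3 231.3] 10269
top 53.28061272158013 315.7231451796276 199.57102329873655 -0.09020995606381639 [0.342 0.006 1.123] [[-0.014, -1.0, 0.024], [-0.981, 0.01, -0.192], [0.192, -0.026, -0.981]]
key 0.74 [176.1 227.8] 192
key 0.7 [184.1 274. ] 198
key 0.66 [135.5 259.3] 245
bracket 0.83 [392.5 223.2] 359
bracket 0.72 [434.5 223.4] 763
bracket 0.56 [339.9 179.6] 2843
knob_recess 0.75 [260.3 163.1] 345
stage 0.83 [340.9 172.1] 2781
stage 0.73 [258.2 162.8] 323
holder 0.96 [188.8 234.5] 799
fixture 0.81 [304.4 177.4] 8805
fixture 0.54 [340.1 172.8] 2687
{'clock': 0.7, 'joints': array([-80.97131743,  19.08780331,   2.28688233,  83.96068859,
        -0.76909484,  76.96549909,  -3.3524536 ]), 'dq': array([ 0.04237584,  0.04847993,  0.08949178, -0.06098137,  0.00627441,
       -0.07695719, -0.0147921 ]), 'tau': array([-4.53789226e-04, -6.55931497e+01,  1.33238666e+00, -4.04004657e+01,
       -6.01251377e-02,  3.47286905e-02,  2.53863806e-05]), 'position': array([0.16508487, 0.6286633 , 0.22258631]), 'tcp_rot': array([[-9.67197479e-01,  2.54025660e-01, -2.32759335e-05],
       [ 2.54025659e-01,  9.67197479e-01,  2.67836103e-05],
       [ 2.93161485e-05,  1.99923560e-05, -9.99999999e-01]]), 'ft_force': array([-0.12740793,  0.25210017, -0.22422802]), 'torque': array([-0.01463929, -0.02085637, -0.02582078]), 'opening': 0.08671359103526576}
0.0187
```

```bash
python3 - <<'E'
import cv2,numpy as np
a=cv2.imread("pics/scene0.png")[40:400,140:600];b=cv2.imread("pics/top0.png")[100:320,90:510]
cv2.imwrite("pics/s1.png",cv2.resize(a,None,fx=1.65,fy=1.65,interpolation=2));cv2.imwrite("pics/t1.png",cv2.resize(b,None,fx=1.9,fy=1.9,interpolation=2))
E
```

```text
(no output)
```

View pics/s1.png

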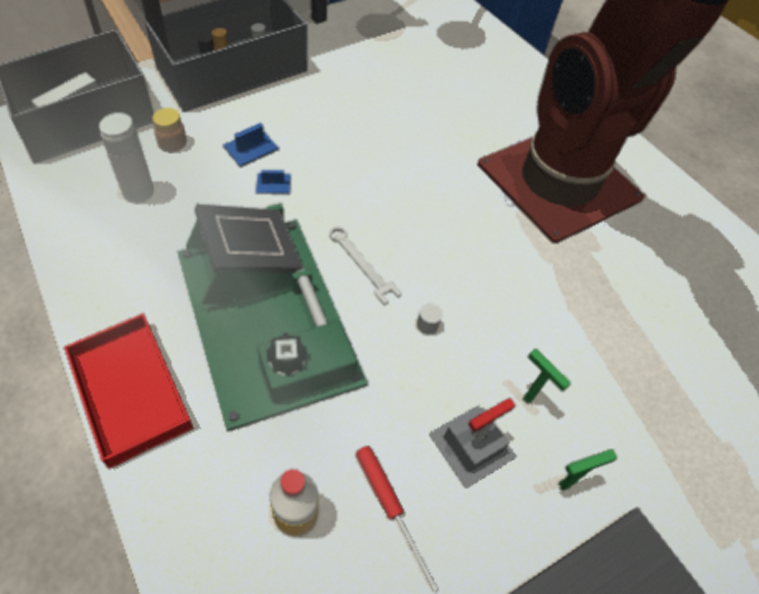

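View pics/t1.png

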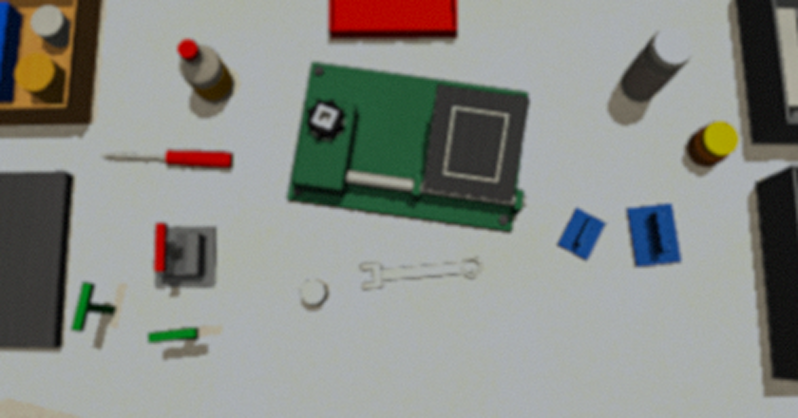

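```bash
cat >h.py <<'E'
import numpy as np,cv2
from scipy.optimize import minimize,least_squares
from scipy.spatial.transform import Rotation as Ro
def proj(d,X):
    c=np.atleast_2d(X)@np.array(d["R"]).T+d["t"]; s=c[:,:2]/c[:,2:]
    s=s*(1+d["k1"]*(s**2).sum(1,keepdims=True)); f=200/np.tan(np.radians(d["fov_y"]/2))
    return s*f+[d["cx"],d["cy"]]
def toplane(d,uv,z):
    f=lambda p:(proj(d,[p[0],p[1],z])[0]-uv)
    return least_squares(f,[.55,0.]).x
def box(c,s): return np.array(c)+np.array([[i,j,k] for i in(-.5,.5) for j in(-.5,.5) for k in(-.5,.5)])*s
def T(P,x,y,z,yaw): return P@Ro.from_euler("z",yaw).as_matrix().T+[x,y,z]
def cover(d,parts,S=8):
    im=np.zeros((400,640),np.uint8); allp=np.vstack([proj(d,p) for p in parts]); 
    o=np.floor(allp.min(0)).astype(int)-3; w=np.ceil(allp.max(0)).astype(int)+3-o
    m=np.zeros((w[1]*S,w[0]*S),np.uint8)
    for p in parts:
        q=((proj(d,p)-o+.5)*S-.5); cv2.fillConvexPoly(m,cv2.convexHull(np.round(q*16).astype(np.int32)),255,shift=4)
    out=np.zeros((400,640),np.float32); out[o[1]:o[1]+w[1],o[0]:o[0]+w[0]]=cv2.resize(m,(w[0],w[1]),interpolation=cv2.INTER_AREA)/255.
    return out
def fit(ds,masks,parts,z,x0):
    def loss(p):
        if abs(p[0]-x0[0])>.06 or abs(p[1]-x0[1])>.06: return 1e4
        return sum(((cover(d,[T(q,p[0],p[1],z,p[2]) for q in parts])-m)**2).sum() for d,m in zip(ds,masks))
    best=None
    for yw in np.radians(np.arange(0,180,30)):
        r=minimize(loss,[*x0,yw],method="Nelder-Mead",options=dict(initial_simplex=np.array([[*x0,yw],[x0[0]+.01,x0[1],yw],[x0[0],x0[1]+.01,yw],[*x0,yw+.4]]),xatol=1e-4,fatol=.05))
        if best is None or r.fun<best.fun: best=r
    return best.x,best.fun
def near(m,uv,r):
    o=np.zeros(m.shape,np.uint8); u,v=np.round(uv).astype(int); o[v-r:v+r+1,u-r:u+r+1]=m[v-r:v+r+1,u-r:u+r+1]
    n,l,s,_=cv2.connectedComponentsWithStats(o,connectivity=8)
    k=1+np.argmax(s[1:,4]); return (l==k).astype(np.float32)
def red(c): c=c.astype(int); return ((c[...,0]>60)&(c[...,0]>1.7*c[...,1])&(c[...,0]>1.7*c[...,2])).astype(np.uint8)
def blue(c): c=c.astype(int); return ((c[...,2]>45)&(c[...,2]>1.5*c[...,0])).astype(np.uint8)
KEY=[box([0,0,.102],[.066,.014,.016])]
BR=[box([0,0,.004],[.09,.07,.008]),box([0,0,.029],[.06,.012,.042])]
E
cat >m1.py <<'E'
from workcell import arm
from h import *
ds=[arm.read_camera(c) for c in("scene","top")]
for nm,f,uvs,parts,z,zz in(("key",red,[(437,289),(174,230)],KEY,.015,.117),("bracket",blue,[(291,126),(434,223)],BR,0,0)):
    ms=[near(f(d["color"]),u,24) for d,u in zip(ds,uvs)]
    print(nm,[m.sum() for m in ms])
    for sel in([0,1],[0],[1]):
        x0=toplane(ds[sel[0]],np.array(uvs[sel[0]]),zz)
        p,l=fit([ds[i] for i in sel],[ms[i] for i in sel],parts,z,x0); print(sel,p[:2].round(4),np.degrees(p[2]).round(1),round(l,1))
# knob
for d,c,uv in zip(ds,("scene","top"),[(313,251),(260,163)]):
    u,v=uv; print(c); print(d["color"][v-11:v+12,u-12:u+13].mean(2).astype(int))
    st=arm.outline_of(c,"stage"); st=[s for s in st if s["region"].sum()>2000][0]["region"]
    np.save(f"st_{c}.npy",st)
    g=d["color"].mean(2); e=cv2.erode(st.astype(np.uint8),np.ones((5,5)))>0
    print("stage grey pct",np.percentile(g[e],[5,50,80,90,97]))
E
python3 m1.py
```

```text
key [np.float32(200.0), np.float32(145.0)]
[0, 1] [0.4644 0.3402] 1.3 98.5
[0] [0.4617 0.3392] 184.0 51.1
[1] [0.4643 0.3411] 2.8 41.4
bracket [np.float32(448.0), np.float32(663.0)]
[0, 1] [ 0.4883 -0.3618] 5.9 162.6
[0] [ 0.4872 -0.3625] 10.5 57.2
[1] [ 0.4882 -0.3615] 5.9 102.4
scene
[[106 105 106 107 107 106 107 105 107 106 105 105 104 104 104 104 103 103
  101 101  98  97  96  96  94]
 [106 107 106 106 106 105 106 107 106 107 101  95  95  99 103 103 101 101
   99  98  96  97  96  98  97]
 [106 106 106 107 106 107 106 106 107 103  94  82  80  89  97 100 100  99
   99  97  99 100  98  99  99]
 [105 104 107 105 105 106 106 103  98  93  86  80  79  80  84  87  90  92
   93  89  92  99 100 100 101]
 [104 108 105 102  99  96  95  93  87  84  80  81  81  81  84  83  85  86
   82  75  82  93 102 100 100]
 [107 107 104  95  85  84  89  94  97  97 102 106 107 108 119 129 129 125
  105  78  79  91 100 100 100]
 [105 103  99  89  82  93 126 149 154 153 156 159 159 161 169 176 178 166
  129  82  78  90 101 101 100]
 [103 100  98  86  83 106 155 189 192 190 187 185 185 186 190 192 195 180
  13
[... 3486 characters left out ...]
4  47  34  32  39  35  23  14  16  14  17  17  25  26  19  12
    7  12  28  37  40  50  60]
 [ 62  53  52  48  42  39  45  43  37  22   7  12   8   8   8   8  10  10
   13  31  46  49  52  56  54]
 [ 56  56  55  52  50  45  42  40  34  24   8   9   6  14  12   8   8   7
   24  42  55  56  55  61  59]
 [ 54  56  56  55  57  51  45  39  29  16  10  17  28  28  25  28  14  16
   29  48  58  60  59  58  59]
 [ 55  55  58  58  57  57  51  39  30  23  21  30  43  42  42  37  31  31
   42  51  60  61  59  58  57]
 [ 56  54  57  55  57  57  56  46  36  28  31  37  42  45  44  39  35  42
   52  58  58  59  61  59  59]]
stage grey pct [ 47.33333333  50.33333333  62.06666667  96.         113.        ]
```

```bash
cat >m2.py <<'E'
from workcell import arm
from h import *
ds=[arm.read_camera(c) for c in("scene","top")]
def knobmask(d,uv,lo,hi):
    g=d["color"].mean(2); m=near((g>(lo+hi)/2).astype(np.uint8),uv,11)
    cs,_=cv2.findContours(m.astype(np.uint8),cv2.RETR_EXTERNAL,cv2.CHAIN_APPROX_NONE); f=np.zeros((400,640),np.uint8); cv2.drawContours(f,cs,-1,1,-1)
    soft=np.clip((g-lo)/(hi-lo),0,1); inner=cv2.erode(f,np.ones((3,3)))
    return np.where(inner>0,1,soft*(cv2.dilate(f,np.ones((3,3)))>0)).astype(np.float32)
ms=[knobmask(ds[0],(313,251),77,190),knobmask(ds[1],(260,163),25,160)]
sq=np.array([[-.5,-.5,0],[.5,-.5,0],[.5,.5,0],[-.5,.5,0]])
for sel in([0,1],[0],[1]):
    x0=toplane(ds[sel[0]],np.array([(313,251),(260,163)][sel[0]]),.1); b=None
    for yw in(0,.4,.8,1.2):
        L=lambda p:sum(((cover(ds[i],[T(sq*p[3],p[0],p[1],.1,p[2])])-ms[i])**2).sum() for i in sel)
        x=np.array([*x0,yw,.028]); r=minimize(L,x,method="Nelder-Mead",options=dict(initial_simplex=np.vstack([x,x+np.diag([.005,.005,.3,.004])]),xatol=1e-4,fatol=.01))
        if b is None or r.fun<b.fun:b=r
    print("knob",sel,b.x[:2].round(4),(np.degrees(b.x[2])%90).round(1),b.x[3].round(4),round(b.fun,1))
# stage outline
pts=[]
for d,c in zip(ds,("scene","top")):
    st=np.load(f"st_{c}.npy").astype(np.uint8); hull=cv2.erode(st,np.ones((9,9))); g=d["color"].mean(2).astype(np.float32)
    th=g-cv2.medianBlur(g.astype(np.uint8),13); v,u=np.nonzero((th>(15 if c=="scene" else 25))&(hull>0)); pts.append((np.c_[u,v],th[v,u])); print(c,len(u))
rect=np.array([[-.049,-.039],[.049,-.039],[.049,.039],[-.049,.039],[-.049,-.039]])
def stpose(p):
    x,y,yaw,t=p; R=Ro.from_euler("zy",[yaw,-t]).as_matrix(); return R,np.array([x,y,.05])+R@[.075,0,.012]
def res(p,sel):
    R,c=stpose(p); out=[]
    for i in sel:
        q=np.vstack([np.linspace(rect[k],rect[k+1],60) for k in range(4)]); P=proj(ds[i],np.c_[q,0*q[:,:1]]@R.T+c)
        U,w=pts[i]; D=np.linalg.norm(U[:,None]-P[None],axis=2); out+=[np.minimum(D.min(1),6),np.minimum(D.min(0),6)]
    return np.concatenate(out)
for sel in([0,1],[0],[1]):
    b=None
    for yw in(-.3,0,.3):
      for t in(.2,.45):
        x0=toplane(ds[1],np.array([340,175.]),.08); p0=[x0[0]-.07,x0[1],yw,t]
        r=least_squares(res,p0,args=(sel,),loss="soft_l1",diff_step=1e-4,x_scale=[.01,.01,.1,.1])
        r=minimize(lambda p:(res(p,sel)).sum(),r.x,method="Nelder-Mead",options=dict(maxiter=600,initial_simplex=np.vstack([r.x,r.x+np.diag([.005,.005,.1,.1])])))
        if b is None or r.fun<b.fun:b=r
    R,c=stpose(b.x);print("stage",sel,b.x[:2].round(4),np.degrees(b.x[2:]).round(1),"centre",c.round(4),"mean",(b.fun/len(res(b.x,sel))).round(2))
# overlays
K=(.4644,.3402,1.3);B=(.4883,-.3618,5.9)
p=None
for d,c in zip(ds,("s","t")):
    im=cv2.resize(d["color"][...,::-1],None,fx=4,fy=4,interpolation=2)
    def dr(P,col):
        for e in P: cv2.polylines(im,[cv2.convexHull(np.round((proj(d,e)+.5)*4-.5).astype(np.int32))],True,col,1)
    dr([T(q,K[0],K[1],.015,np.radians(K[2])) for q in KEY],(0,255,255)); dr([T(q,B[0],B[1],0,np.radians(B[2])) for q in BR],(0,255,255))
    dr([np.c_[rect,0*rect[:,:1]]@R.T+stpose(b.x)[1]],(0,0,255))
    cr=[]
    for P in([K[0],K[1],.1],[B[0],B[1],.02],stpose(b.x)[1]):
        u,v=(proj(d,P)[0]*4).astype(int); cr.append(im[v-95:v+95,u-125:u+125])
    cv2.imwrite(f"pics/ov_{c}.png",np.hstack(cr))
o=np.vstack([cv2.imread("pics/ov_s.png"),cv2.imread("pics/ov_t.png")]); cv2.imwrite("pics/ov.png",o)
E
python3 m2.py
```

```text
knob [0, 1] [0.6481 0.1247] 68.1 0.029 5.9
knob [0] [0.648  0.1248] 67.8 0.0286 2.4
knob [1] [0.6481 0.1248] 66.2 0.0298 2.9
scene 248
top 364
stage [0, 1] [ 0.5468 -0.076 ] [-8.  27.4] centre [ 0.6072 -0.0864  0.0948] mean 0.59
stage [0] [ 0.5466 -0.0759] [-8.  27.3] centre [ 0.6071 -0.0864  0.0947] mean 0.52
stage [1] [ 0.5422 -0.0771] [-9.1  3.4] centre [ 0.6154 -0.089   0.0663] mean 0.61
```

View pics/ov.png

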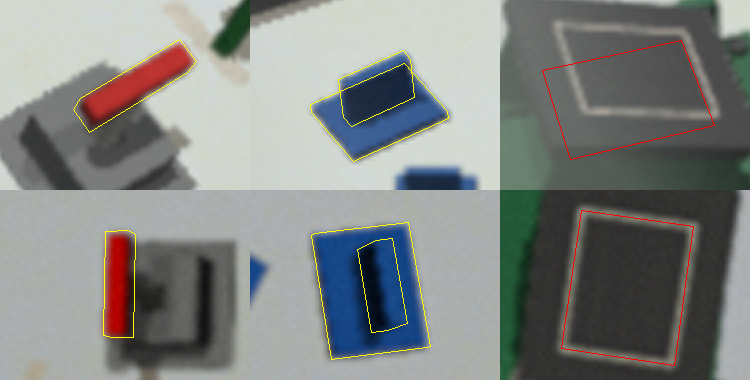

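```bash
cat >>h.py <<'E'
def down(yaw): c,s=np.cos(np.radians(yaw)),np.sin(np.radians(yaw)); return np.array([[c,s,0],[s,-c,0],[0,0,-1.]])
E
python3 - <<'E'
from workcell import arm
from h import *
for n,p,ys in(("key",(.464,.340,.098),(1.3,181.3)),("knob",(.648,.125,.161),(-22.5,67.5,157.5,247.5)),("knobhi",(.648,.125,.27),(-22.5,157.5)),("brk",(.488,-.362,.012),(5.9,185.9))):
    for y in ys:
        q=arm.solve_ik(p,down(y)); print(n,y,None if q is None else np.round(q,0))
for f in(0,180):
    R=Ro.from_euler("zy",[-8,-27.4],degrees=True).as_matrix(); 
    Rt=R@down(f); q=arm.solve_ik(np.array([.607,-.086,.095])+R[:,2]*.012,Rt); print("stage",f,None if q is None else np.round(q,0))
arm.move_pose([.464,.340,.2],down(181.3))
arm.grip(.05,30)
arm.movel([.464,.340,.098],.1)
print(arm.read_state()["ft_force"])
arm.grip(0,30)
s=arm.read_state();print(s["opening"],s["ft_force"],s["clock"])
if .01<s["opening"]<.018:
    arm.movel([.464,.340,.20],.1); s=arm.read_state();print(s["opening"],s["ft_force"],s["joints"],s["clock"])
E
```

```text
key 1.3 [ -68.   18.   33.  104.  -11.   61. -120.]
key 181.3 [-52.  16.  13. 104.  -4.  61.  54.]
knob -22.5 [-60.  39.  69.  89. -37.  78. -99.]
knob 67.5 [-45.  26.  41.  89. -18.  72. -24.]
knob 157.5 [-41.  25.  35.  88. -15.  71.  64.]
knob 247.5 [-32.  23.  23.  88.  -9.  71. 150.]
knobhi -22.5 [ -59.   33.   70.   80.  -31.   87. -104.]
knobhi 157.5 [-41.  22.  36.  80. -13.  83.  62.]
brk 5.9 [-16.  47.  69. 104. -49.  65. -14.]
brk 185.9 [ 39.  26.  -9. 102.   5.  53. 125.]
stage 0 [-42.   3.  50. 124. -12.  27. -81.]
stage 180 [-66.   7.  76. 125. -23.  28. 108.]
[0.05654015 0.44176305 0.083574  ]
0.01406299746383918 [0.26203708 0.05700502 0.50108581] 5.3083
0.014164086619633266 [-0.16581829 -0.64675885 -2.15924832] [-52.62680643  11.15900617  13.73839825  97.11755817  -2.76063008
  72.13201907  53.00789685] 6.475
```

```bash
cat >m3.py <<'E'
from workcell import arm
from h import *
yw=157.5
arm.movel([.464,.340,.27],.2)
arm.move_pose([.648,.1247,.27],down(yw))
arm.movel([.648,.1247,.200],.1)
s=arm.read_state(); print(s["position"],s["opening"],s["clock"])
ds=[arm.read_camera(c) for c in("scene","top")]
z=s["position"][2]+.0187-.102
ms=[near(red(d["color"]),proj(d,[.648,.1247,z+.102])[0],24) for d in ds]
print([m.sum() for m in ms])
for sel in([0,1],[0],[1]):
    p,l=fit([ds[i] for i in sel],[ms[i] for i in sel],KEY,z,[.648,.1247]); print(sel,p[:2].round(4),np.degrees(p[2]).round(1),round(l,1))
cr=[]
for d in ds:
    u,v=proj(d,[.648,.1247,.13])[0].astype(int); im=cv2.resize(d["color"][v-40:v+40,u-40:u+40,::-1],None,fx=5,fy=5,interpolation=2)
    f=lambda P:tuple(((proj(d,P)[0]-[u-40,v-40]+.5)*5).astype(int).tolist())
    cv2.drawMarker(im,f([.6481,.1247,.1]),(0,255,255),1,12); cv2.drawMarker(im,f([.648,.1247,z]),(255,0,255),1,12); cr.append(im)
cv2.imwrite("pics/hov.png",np.hstack(cr))
E
python3 m3.py
```

```text
[0.6483657  0.12482858 0.20071256] 0.013601955768254946 8.9167Traceback (most recent call last):
  File "m3.py", line 10, in <module>
    ms=[near(red(d["color"]),proj(d,[.648,.1247,z+.102])[0],24) for d in ds]
        ~~~~^^^^^^^^^^^^^^^^^^^^^^^^^^^^^^^^^^^^^^^^^^^^^^^^^^^
  File "h.py", line 33, in near
    k=1+np.argmax(s[1:,4]); return (l==k).astype(np.float32)
        ~~~~~~~~~^^^^^^^^^
    return _wrapfunc(a, 'argmax', axis=axis, out=out, **kwds)
    return bound(*args, **kwds)
ValueError: attempt to get argmax of an empty sequence
```

```bash
python3 - <<'E'
s=open("m3.py").read().split("\n")
t=[l for l in s if not l.startswith(("arm.move","ms=","print([m"))]
t="\n".join(t).replace("for sel in([0,1],[0],[1]):","for sel in ([0],):\n    ms=[near(red(ds[0]['color']),proj(ds[0],[.648,.1247,z+.102])[0],24)];print(ms[0].sum())")
t=t.replace("for d in ds:\n    u,v","for d in ds:\n    u,v")
open("m3b.py","w").write(t)
E
sed -i 's/^for sel/try:\n  for sel/; s/^    ms=/    ms=/; s/^    p,l/    p,l/; s/^cr=\[\]/except Exception as e: print(repr(e))\ncr=[]/' m3b.py; python3 m3b.py
```

```text
[0.64852214 0.12471357 0.20097926] 0.013797583121953744 9.0167
ValueError('attempt to get argmax of an empty sequence')
```

View pics/hov.png

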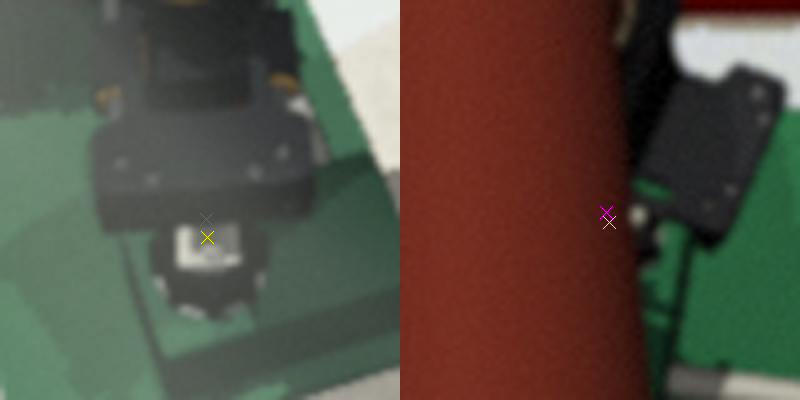

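```bash
cat >m4.py <<'E'
from workcell import arm
from h import *
def show(t):
    s=arm.read_state(); print(t,s["position"].round(4),s["ft_force"].round(1),s["torque"].round(2),round(s["opening"],4),round(s["clock"],1)); return s
f0=np.mean([arm.read_state()["ft_force"] for _ in range(5)],0)
arm.movel([.648,.1247,.186],.08); show("pre")
z=.186
while z>.158:
    z-=.002; arm.movel([.648,.1247,z],.03); s=show(round(z,3))
    if s["ft_force"][2]-f0[2]>12: print("contact"); break
E
python3 m4.py
```

```text
pre [0.6474 0.1247 0.1849] [ 0.3 -1.1 -0.6] [-0.01 -0.04 -0.01] 0.0142 9.4
0.184 [0.648  0.1247 0.184 ] [ 0.  -0.4 -1.2] [-0.01  0.06  0.01] 0.0133 9.7
0.182 [0.6479 0.1247 0.1819] [ 0.6  0.9 -1.1] [-0.02  0.05 -0.02] 0.0135 9.9
0.18 [0.6479 0.1247 0.1798] [ 0.4  0.7 -0.4] [ 0.06 -0.03  0.  ] 0.013 10.2
0.178 [0.6479 0.1247 0.1778] [-0.8 -0.7 -1.2] [ 0.02 -0.01  0.04] 0.0136 10.4
0.176 [0.6479 0.1247 0.1758] [-0.1  0.3 -1.2] [-0.03  0.02  0.01] 0.0134 10.7
0.174 [0.6479 0.1246 0.1738] [ 0.3  0.7 -0.5] [ 0.02 -0.   -0.01] 0.0138 10.9
0.172 [0.6479 0.1247 0.1718] [-0.3  0.2 -1.4] [-0.03 -0.05  0.02] 0.0136 11.2
0.17 [0.6479 0.1247 0.1698] [ 0.8  0.3 -2. ] [-0.03  0.01  0.04] 0.0134 11.4
0.168 [0.6479 0.1247 0.1678] [ 0.2  0.6 -2.1] [-0.03  0.02  0.03] 0.0136 11.7
0.166 [0.6479 0.1247 0.1658] [-0.2 -0.4 -1.6] [-0.04 -0.01  0.06] 0.0142 11.9
0.164 [0.6479 0.1247 0.1638] [-0.2 -0.7 -0.8] [ 0.01 -0.02  0.  ] 0.0138 12.2
0.162 [0.6479 0.1247 0.1618] [ 0.5  0.3 -0.7] [-0.04 -0.06 -0.01] 0.0134 12.4
0.16 [0.6486 0.1248 0.161 ] [-1.  -0.3  5.4] [-0.02  0.16 -0.04] 0.0137 12.7
0.158 [0.6496 0.1249 0.1608] [-1.5 -0.4 15.1] [-0.11  0.56 -0.02] 0.0134 12.9
contact
```

```bash
python3 - <<'E'
from workcell import arm
from h import *
arm.movel([.648,.1247,.161],.03); arm.grip(.04); arm.sleep(.3)
arm.movel([.648,.1247,.25],.1)
arm.move_pose([.49,-.362,.22],down(185.9) if arm.solve_ik([.49,-.362,.22],down(185.9)) is not None else down(5.9))
s=arm.read_state(); print(s["position"],s["joints"].round(0),s["clock"])
cr=[];ds=[arm.read_camera(c) for c in("scene","top")]
z=.078;x0=[.648,.1247]
ms=[near(red(d["color"]),proj(d,[*x0,z+.102])[0],24) for d in ds]; print([m.sum() for m in ms])
for sel in([0,1],[0],[1]):
    p,l=fit([ds[i] for i in sel],[ms[i] for i in sel],KEY,z,x0); print(sel,p[:2].round(4),np.degrees(p[2]).round(1),round(l,1))
for d in ds:
    u,v=proj(d,[.648,.1247,.13])[0].astype(int); im=cv2.resize(d["color"][v-40:v+40,u-40:u+40,::-1],None,fx=5,fy=5,interpolation=2); cr.append(im)
cv2.imwrite("pics/rel.png",np.hstack(cr))
E
```

```text
[ 0.49092189 -0.36095565  0.21987705] [ -4.  18.  45.  92. -13.  76. 139.] 17.15
[np.float32(160.0), np.float32(167.0)]
[0, 1] [0.6475 0.125 ] -21.8 154.9
[0] [0.6428 0.119 ] 152.1 126.5
[1] [0.6475 0.1252] -21.8 20.2
```

View pics/rel.png

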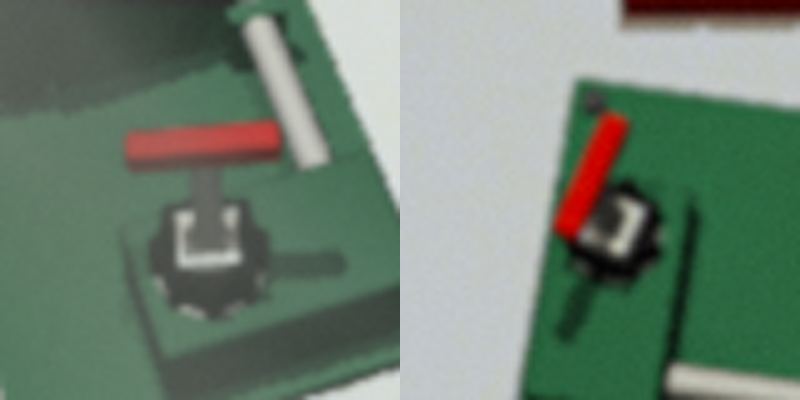

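```bash
python3 - <<'E'
from workcell import arm
from h import *
st=lambda t:(lambda s:(print(t,s["position"].round(4),s["ft_force"].round(1),s["torque"].round(2),round(s["opening"],4),s["joints"].round(0),round(s["clock"],1)),s)[1])(arm.read_state())
x,y=.4883,-.3618
arm.movel([x,y,.07],.15,rotation=down(185.9)); arm.grip(.045)
z=.07
arm.movel([x,y,.02],.1)
for z in(.016,.0125):
    arm.movel([x,y,z],.04); s=st(z)
    if s["ft_force"][2]>8: print("stop"); break
arm.grip(0,40); s=st("gripped")
if .009<s["opening"]<.016:
    arm.movel([x,y,.08],.1); st("lift"); arm.movel([x,y,.25],.2); s=st("up")
    R=Ro.from_euler("zy",[-8,-27.4],degrees=True).as_matrix(); c=np.array([.6072,-.0864,.0948])
    for f in(0,180):
        q=arm.solve_ik(c+R[:,2]*.15,R@down(f)); q2=arm.solve_ik(c+R[:,2]*.012,R@down(f)); print(f,*(None if k is None else np.round(k,0) for k in(q,q2)))
E
```

```text
0.016 [ 0.4884 -0.3618  0.0162] [-0.4 -0.1  0.5] [0.02 0.06 0.02] 0.0453 [  2.  30.  39. 104. -22.  55. 146.] 19.7
0.0125 [ 0.4882 -0.3617  0.0124] [-0.5  0.8 -0.8] [ 0.04 -0.    0.02] 0.0452 [  2.  30.  39. 104. -23.  54. 146.] 20.0
gripped [ 0.4883 -0.3617  0.0125] [-0.6  0.3  0.2] [0.1  0.03 0.01] 0.0117 [  2.  30.  39. 104. -23.  54. 146.] 20.6
lift [ 0.4881 -0.3614  0.0795] [-0.2 -0.2 -2.1] [ 0.03 -0.02  0.02] 0.012 [ -1.  25.  42. 101. -19.  61. 144.] 21.5
up [ 0.4878 -0.3613  0.2486] [-0.5  0.2 -3. ] [0.03 0.05 0.03] 0.0122 [ -4.  17.  46.  90. -12.  79. 138.] 22.5
0 [ 75. -17. -56. 119. -30.  47. -65.] [-65.   7.  76. 125. -23.  28. -71.]
180 [-26. -16.  27. 122.   9.  45.  80.] [-34.   3.  41. 124. -11.  27.  97.]
```

```bash
cat >m6.py <<'E'
from workcell import arm
from h import *
R=Ro.from_euler("zy",[-8,-27.4],degrees=True).as_matrix(); c=np.array([.6072,-.0864,.0948]); n=R[:,2]
P=lambda h:c+n*h
def st(t):
    F=[];
    for _ in range(8): F.append(arm.read_state()["ft_force"]); arm.sleep(.02)
    s=arm.read_state(); f=np.mean(F,0); print(t,((s["position"]-c)@R).round(4),"F",(f@R).round(1),"M",(s["torque"]@R).round(2),round(s["opening"],4),round(s["clock"],1)); return f@n
E
python3 - <<'E'
from m6 import *
arm.move_pose(P(.15),R@down(180)); arm.movel(P(.03),.1); st("pre"); s=arm.read_state(); print(s["joints"].round(1))
cr=[]
for k in("scene","top"):
    d=arm.read_camera(k); u,v=proj(d,c)[0].astype(int)
    im=cv2.resize(d["color"][v-48:v+48,u-48:u+48,::-1],None,fx=4,fy=4,interpolation=2)
    for b,h,col in((np.array([.045,.035]),.018,(0,255,255)),(np.array([.049,.039]),0,(0,0,255))):
        q=np.array([[-1,-1],[1,-1],[1,1],[-1,1]])*b; X=np.c_[q,np.full(4,h)]@R.T+c
        cv2.polylines(im,[np.round((proj(d,X)-[u-48,v-48]+.5)*4).astype(np.int32)],True,col,1)
    cr.append(im)
cv2.imwrite("pics/pre.png",np.hstack(cr))
E
```

```text
pre [0.0004 0.     0.0304] F [-1.1 -0.2 -2.3] M [-0.08  0.83  0.02] 0.0118 25.0
[-29.2  -0.   35.4 124.1  -6.   28.7  92.7]
```

View pics/pre.png

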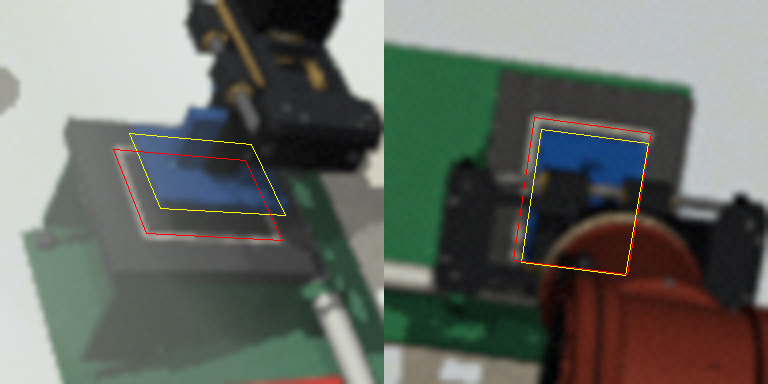

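```bash
python3 - <<'E'
from m6 import *
f0=st("tare"); arm.movel(P(.018),.04); st(.018); h=.018
while h>.002:
    h-=.001 if h>.0145 else .0005
    arm.movel(P(h),.02); f=st(round(h,4))-f0
    if f>8.5: break
print("net",f,"h",h)
E
```

```text
tare [0.0001 0.     0.0302] F [-1.2  0.1 -2. ] M [-0.1   0.76  0.04] 0.012 25.3
0.018 [ 0.0001 -0.      0.0181] F [-1.2 -0.  -2.1] M [-0.06  0.81 -0.03] 0.0119 25.8
0.017 [0.    0.    0.017] F [-1.2 -0.3 -2.3] M [-0.13  0.79 -0.04] 0.012 26.2
0.016 [-0.     0.     0.016] F [-1.1  0.2 -2.1] M [-0.07  0.82 -0.03] 0.0114 26.6
0.015 [ 0.    -0.     0.015] F [-0.8 -0.1 -2.1] M [-0.1   0.78  0.03] 0.0113 27.0
0.014 [ 0.0002 -0.      0.0141] F [-1.1 -0.1  1.6] M [-0.2   0.94 -0.03] 0.0117 27.4
0.0135 [0.0003 0.     0.0138] F [-1.7  0.5  8.1] M [-0.31  1.34 -0.02] 0.0116 27.8
net 10.125775411264302 h 0.013499999999999995
```

```bash
cat >>m6.py <<'E'
def meas(N=10):
    A=[]
    for _ in range(N): s=arm.read_state(); A.append(np.r_[s["ft_force"]@R,s["torque"]@R]); arm.sleep(.015)
    return np.mean(A,0)
def press(t,roll,target=9.,h=.0165,step=.0005):
    Rr=Ro.from_euler("zyx",[-8,-t,roll],degrees=True).as_matrix(); Q=lambda h:c+Rr[:,2]*h
    arm.movel(Q(h),.03,rotation=Rr@down(180)); w0=meas(); 
    while h>.004:
        h-=step; arm.movel(Q(h),.02); w=meas()-w0
        if w[2]>target: break
    s=arm.read_state(); print(t,roll,"h",round(h,4),"pos",((s["position"]-c)@R).round(4),"dF",w[:3].round(1),"dM",w[3:].round(2),round(s["clock"],1),flush=True); return h,w0
E
python3 - <<'E'
from m6 import *
press(27.4,0); press(26,0); press(24.6,0)
E
```

```text
27.4 0 h 0.0135 pos [0.0002 0.     0.0137] dF [-1.3  0.2 10.5] dM [-0.2   0.63 -0.05] 30.7
26 0 h 0.013 pos [0.0004 0.0002 0.0134] dF [-3.9  1.5 16.4] dM [-0.2   0.61 -0.07] 34.0
24.6 0 h 0.014 pos [0.0006 0.0002 0.0142] dF [-2.8  1.3 10.9] dM [-0.05  0.43 -0.05] 36.5
```

```bash
python3 - <<'E'
from m6 import *
press(26.1,1,7,.0152,.0003); press(26.1,-1,7,.0152,.0003)
E
```

```text
26.1 1 h 0.014 pos [ 0.0003 -0.0001  0.0141] dF [-2.   0.7  7.6] dM [-0.05  0.33 -0.03] 38.6
26.1 -1 h 0.0128 pos [0.0003 0.0003 0.013 ] dF [-2.3  0.6  8.2] dM [-0.12  0.35 -0.03] 42.4
```

```bash
python3 - <<'E'
from m6 import *
press(26.1,-2,7,.0140,.0003); press(26.1,-3,7,.0134,.0003)
E
```

```text
26.1 -2 h 0.0122 pos [0.0003 0.0005 0.0124] dF [-1.8  1.1  9. ] dM [-0.15  0.44 -0.04] 45.3
26.1 -3 h 0.0116 pos [0.0003 0.0007 0.0118] dF [-1.8  1.  10.8] dM [-0.22  0.6  -0.06] 48.2
```

```bash
python3 - <<'E'
from m6 import *
s=arm.read_state(); Rt=s["tcp_rot"]; print((R.T@Rt).round(3), Ro.from_matrix(R.T@Rt@down(180)).as_euler("xyz",degrees=True).round(2))
cr=[]
for k in("scene","top"):
    d=arm.read_camera(k); u,v=proj(d,c)[0].astype(int)
    im=cv2.resize(d["color"][v-40:v+40,u-50:u+50,::-1],None,fx=8 if k=="scene" else 4,fy=8 if k=="scene" else 4,interpolation=2); S=8 if k=="scene" else 4
    if k=="scene":
      for b,h,col in((np.array([.045,.035]),0,(0,255,255)),(np.array([.049,.039]),0,(0,0,255))):
        q=np.array([[-1,-1],[1,-1],[1,1],[-1,1]])*b; X=np.c_[q,np.full(4,h)]@R.T+c
        cv2.polylines(im,[np.round((proj(d,X)-[u-50,v-40]+.5)*S).astype(np.int32)],True,col,1)
      cv2.imwrite("pics/now.png",im[:600,:800])
print(s["ft_force"]@R,s["clock"])
E
```

```text
[[-1.    -0.024 -0.015]
 [-0.023  0.999 -0.049]
 [ 0.017 -0.049 -0.999]] [-2.8   0.95  1.32]
[-2.84347168  1.57122378  8.93712399] 48.1917
```

View pics/now.png

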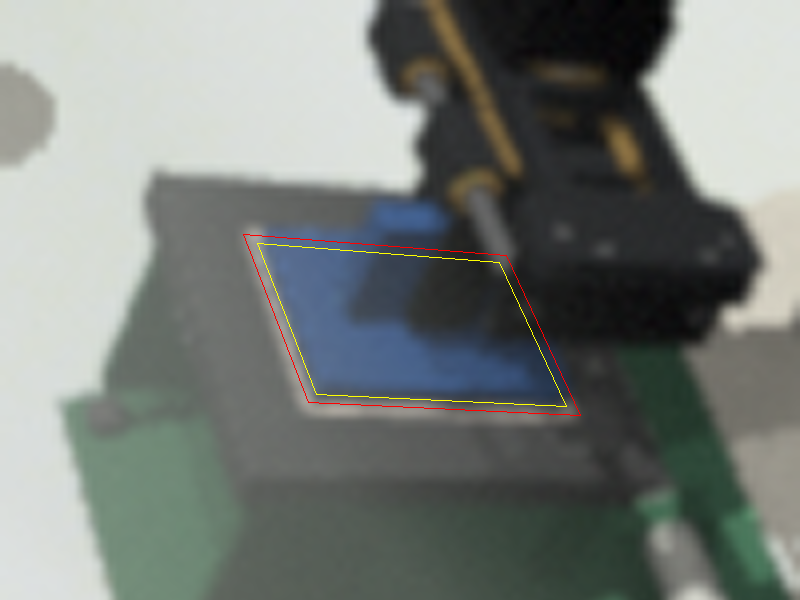

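```bash
cat >m7.py <<'E'
from workcell import arm
s=open("m2.py").read().replace('from_euler("zy"','from_euler("ZY"').split("# overlays")[0]
a=s.index("def knobmask"); b=s.index("# stage outline")
s=s[:a]+'for d,c in zip(ds,("scene","top")): d["color"]=cv2.imread(f"pics/{c}0.png")[...,::-1]\n'+s[b:]
exec(s)
E
python3 m7.py
```

```text
scene 252
top 363
stage [0, 1] [ 0.5466 -0.0783] [-7.6 27.2] centre [ 0.6073 -0.0864  0.0949] mean 0.6
stage [0] [ 0.5464 -0.08  ] [-5.8 27.5] centre [ 0.6071 -0.0862  0.0952] mean 0.51
stage [1] [ 0.5423 -0.0771] [-9.2  4.2] centre [ 0.6153 -0.089   0.0674] mean 0.61
```

```bash
sed -i 's/from_euler("zy",\[-8,-27.4\]/from_euler("ZY",[-7.6,-27.2]/; s/from_euler("zyx",\[-8,/from_euler("ZYX",[-7.6,/; s/c=np.array(\[[^]]*\])/c=np.array([.6073,-.0864,.0949])/' m6.py; python3 - <<'E'
from m6 import *
p=arm.read_state()["position"]; arm.movel(p+n*.006,.05)
press(27.2,0,7,.0140,.0003)
E
```

```text
27.2 0 h 0.0116 pos [0.0003 0.     0.0118] dF [-0.3  0.4 10.2] dM [-0.2   0.56 -0.01] 52.4
```

```bash
python3 - <<'E'
from m6 import *
p=arm.read_state()["position"]; arm.movel(p+n*.003,.05)
press(26.0,0,5,.0128,.0003)
press(26.0,-1,5,.0128,.0003)
E
```

```text
26.0 0 h 0.0113 pos [0.0002 0.0001 0.0115] dF [-2.4  0.6  8.9] dM [-0.12  0.37 -0.02] 55.2
26.0 -1 h 0.0113 pos [0.0003 0.0001 0.0115] dF [-2.2 -0.8  9.2] dM [0.06 0.33 0.02] 57.7
```

```bash
python3 - <<'E'
from m6 import *
p=arm.read_state()["position"]; arm.movel(p+n*.002,.05)
h,w0=press(26.4,-.5,8.5,.0124,.0003)
w=meas(20)-w0; s=arm.read_state(); print("final",w.round(2),s["opening"],s["clock"])
if 7<w[2]<16: arm.job_done(); print("done")
E
```

```text
26.4 -0.5 h 0.0109 pos [0.0003 0.0001 0.0113] dF [-3.  -0.5 15.6] dM [-0.1   0.86  0.01] 60.4
final [-2.97 -0.25 15.35 -0.11  0.87  0.02] 0.011626392161049617 60.775
the job is handed in; nothing more can be done
done
```

The key is standing in the knob, released. The bracket is on the sloped face, gripped and pressed, and the job is handed in at about 60.8 s on the robot's clock. The run gives no verdict.

- **Key:** The red T-key slid into the recess and touched bottom at the expected height, with about 15 N of push. I released it, and the pictures afterwards show it upright in the recess. The position fit from the top camera was within about 1 mm. The scene camera's fit was poor and I did not rely on it.
- **Bracket:** I picked up the larger bracket by its rib with a 40 N grip. At hand-in it was pressing with about 15 N, which is more than the 10 N you asked for but within the 5–30 N limit. The last force step jumped past the 8.5 N I was aiming for. The tool was within about 1 mm of the outline's centre.
- **Flushness:** My first slope model had its rotations in the wrong order, leaving it about 3° off in roll. I pressed lightly several times, up to about 16 N, found the error and refitted. I then set the tilt to 26.4° and the roll to −0.5° by touch. The camera fit said 27.2°, so the two disagree by about 0.8°, inside the 2.3° tolerance.
- **Not fully settled:** At the final press the moment reading about the hinge direction was still 0.87 N m. That could mean the bracket bears a little more on its lower edge.
- **Not checked:** I took no picture after the final press, and did not check the other things on the bench or the table's tilt at the end.

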